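# Close and secure the specimen canister's lid

## Task

Close the canister's lid, then turn its spring-loaded wing knob back (anticlockwise from above) until it clicks down off its thread start, and only then turn it forward (clockwise) until it is screwed fully down; turning forward first jams it. Go on a little further, until the notch in the knob's collar faces the fold-down latch, then fold the latch flat so that its tongue lies in the notch, and let go. Do not shift the well plates, tube rack and jar that stand beside it.

Things in the scene. Friction and masses are not known exactly. Their poses are not given: they have to be found in the camera images.
- canister: Plain aluminium box, fixed, 200 mm deep (its x) by 220 mm wide (its y) by 82 mm high. Origin under its centre on the table; its +x points from the lid's free front edge to the hinge edge at the back, z up.
- lid_hinge (a point): Middle of the hinge line on the box's back rim (canister x +100 mm, z 82 mm), at the lid's underside. The lid is an aluminium plate 12 mm thick, 200 mm from hinge to free edge, 226 mm wide. Axes are the lid's: it reaches from here along its -x; closed, they are parallel to the canister's.
- lid_front (a point): Middle of the lid's free front edge, on its upper face, 200 mm from the hinge line. To either side of the knob, towards the front corners, the upper face is bare: a place to push the lid shut.
- lid (a joint): Lid angle, rad: 0 closed, grows as the front edge rises, up to 1.2. A stiff hinge (1.5 N m of friction) holds the lid where it is left, so it must be pushed all the way down (about 10 N at the front edge) and then stays shut by itself.
- knob_grip (a point): On the wing knob's axis, at the height to grip. The axis is square to the lid, 145 mm from the hinge line, mid-width. The wing is a black bar 80 mm long along this point's y, 14 mm thick along its x, from 26 mm below this point to 14 mm above. With the lid closed this point is 144 mm above the table while the knob rides on its thread, 131 mm when screwed down.
- knob_notch (a point): Middle of the one notch (22 mm wide) in the rim of the knob's round dark steel collar, 40 mm from the knob's axis along the knob's +x, square to the wing. The collar has 45 mm radius and is 10 mm thick; its top is 26 mm below the grip point.
- knob (a joint): Knob angle, rad, grows clockwise seen from above (forward, tightening); range -0.45 (back stop) to 1.5; friction about 0.05 N m. At 1.15 the notch faces the latch squarely and the wing is parallel to the canister's y; the knob's yaw relative to the canister is 1.15 minus this angle. It starts between 0.5 and 1.0. The hidden thread start differs each time: see knob_seat.
- knob_seat (a point): Where the knob's axis meets the lid's upper face. With the lid shut the knob rides on top of a hidden thread. Turned back past the thread start (somewhere from knob angle +0.15 to -0.25) it clicks down. Then, turned forward, it is drawn down: fully down by angle 0.65 to 0.95, and it turns on at that depth. Turned forward without the click it stays high and jams between 1.1 and 1.5.
- knob_lift (a joint): How far the knob has sunk, m: 0 to 0.002 riding on the thread, 0.006 to 0.011 clicked down, 0.0129 screwed fully down (0.009 while the lid is open). Only its weight and a spring (together about 8 N while it rides high) make it drop: a tight grip holds it up, so hold the wing loosely (fingers a few mm wider than it) or let go to let it click, and allow for its sinking between the fingers.
- latch_pivot (a point): On the pivot (along y) of the steel fold-down latch on the lid behind the knob: 95 mm from the knob's axis towards the hinge, mid-width, 8 mm above the lid's upper face. The latch is a strap 6 mm thick, 28 mm wide for its first 42 mm, then a 12 mm wide tongue to 64 mm from the pivot. It reaches along this point's -x.
- latch_tip (a point): End of the latch's tongue, 64 mm from the pivot.
- latch (a joint): Latch angle, rad: 0 folded flat, its tongue pointing at the knob; grows as it is raised and swings away from the knob; about 1.57 upright, at most 1.7. It stays where it is left (0.04 N m of friction). The collar blocks it unless the notch faces it within about 0.12 rad.
- plates: Two stacked white well plates, 86 by 128 by 42 mm, a bystander to leave where it is. Origin at the middle of its underside.
- tube_rack: Grey tube rack, 70 by 150 by 82 mm, a bystander to leave where it is. Origin at the middle of its underside.
- jar: Jar, 68 mm across, 85 mm high, a bystander to leave where it is. Origin at the middle of its underside.

How it is judged:
By the outcome, as a careful person would: the job done as asked, in the order asked, and still so for the second after the job is handed in, with the robot touching nothing.
It also fails if it takes over 61 s, if anything falls off the work surface, if the arm or the gripper's body presses on something with over 40 N, if the wrist force passes 120 N, or if a joint passes its speed limit or range.

## Robot

A 7-joint arm with a two-finger parallel gripper is mounted at the origin on the work surface. World frame = base frame: x ahead of the robot, y to its left, z up, the work surface at z = 0. Lengths are in m, angles in rad, forces in N, time in s.
With the tool pointing down it reaches from about 0.35 to 0.9 m from the base axis. Payload 19.9 kg.
Tool frame: the origin (TCP) lies midway between the tips of the shut fingers; the grasp point (between the pads) lies 19 mm behind it; z points along the fingers, y is the direction in which the jaws open and shut (so a half turn about z gives the same grasp; the last joint's range is limited). The gripper opens to 85 mm and grips with 20 to 120 N. Pads are 22 mm wide; open, the fingers measure 114 mm over their backs; the gripper's body (76 mm by 85 mm) begins 54 mm behind the grasp point. The pads swing forward as they close: fully open they stand 13 mm farther back than shut.
Start: joints at [1.165, 0.417, -0.01, 1.614, 0.005, 1.111, -0.053], TCP at [0.222, -0.584, 0.231] pointing down, gripper open.
Joint ranges: [-2.81, 2.81], [-0.39, 2.02], [-1.27, 1.25], [0.06, 2.57], [-1.19, 4.33], [0.19, 2], [-2.82, 2.82]. Speed limits (rad/s): [1.89, 1.89, 2.39, 2.39, 3.01, 3.01, 3.01].

## Interface

Orientations are given as a unit quaternion [w, x, y, z].
In Python, from station import env gives the robot as it stands.
- The arm moves only by the tool carry_out, never from a script. Its argument "commands" is one flat list of numbers, 5 for each row, row after row: the shift along the tool's x, y, z in mm, then the turn about the tool's z in degrees, then the opening, from -1 (shut) to 1 (fully open), so that 0 is half open. A call has exactly 8 rows; each row is the pose to reach, as a shift and turn from the pose measured when the call began, along the tool's axes at that moment; what a row does not reach only later rows make up. A row lasts 1/10 s, in which the tool goes at most 50 mm and 8.59 degrees, less where a joint would pass 70% of its speed; a pose out of reach is approached as far as the arm can. A call with a gripper value outside its range is refused whole. The fingers move at their own pace and stop on an object; "newtons" is the grip in N (left out, the last holds). Time passes only in rows, so rows that repeat a pose let the fingers close, or fill a call up. It gives the time, the measured TCP pose, the force and the opening at its end, in the units of the state.
- env.get_obs(): the state, without advancing time (a new reading comes with each control period).
- env.camera(name): name is "side" or "top"; returns a dict with "img" (400x640x3 uint8, red, green, blue), "fx", "fy", "cx", "cy" (pixels), "k1" (the pictures are not rectified: a ray, as slopes to the right and down, at radius r is drawn at 1 + k1 r^2 times it, then the intrinsics apply), "extrinsics" (4x4, takes a point from world to camera coordinates). Camera axes: x right, y down, z forward; pixel columns grow to the right and rows downward; lengths in m; the calibration is good to about 2 mm. A picture is of the moment at which its call begins. There is no depth.
- env.close_job(): hands the job in, once; it reports no verdict.
The state is a dict: "time_s": time; "joint_pos": joint angles; "joint_velocities": joint speeds; "joint_efforts": joint torques, N m; "eef_pos": TCP position; "ee_rot": TCP orientation; "contact_force": force on the tool from outside, world axes, zero at the start; "wrist_torque": the same for the moment, N m; "grip_width": opening from 0.0 (shut) to 1.0 (fully open).
Only numpy, scipy, OpenCV 4.12 (cv2) and the standard library are available. Lean on these libraries where they do the work, as an engineer would, in place of code of your own. Each camera call takes 0.05 s, during which the arm holds its last target.

## Working session

There is one attempt and no reset: what is moved stays moved. The work goes in short steps, Python scripts to look and compute and a tool call to move; the robot and the scene stay as the last step left them, time stands still between calls to the robot, and variables do not carry over. Pictures are saved under pics/ and viewed, and the job is handed in when it is done.

Besides the shell and the picture viewer there is one more tool, called after "Emit:" as a command line: name --argument value ..., lists and objects as JSON in quotes. carry_out: Moves the arm, as the interface text tells. Its arguments: {"type":"object","properties":{"commands":{"type":"array","items":{"type":"number"}},"newtons":{"type":"number"}},"required":["commands"]}

```bash
ls -a; mkdir -p pics; python3 - <<'E'
from station import env
import cv2,numpy as np
o=env.get_obs()
for k,v in o.items(): print(k,np.round(v,4))
for n in("side","top"):
    c=env.camera(n); cv2.imwrite(f"pics/{n}0.png",c["img"][:,:,::-1])
    print(n,c["fx"],c["fy"],c["cx"],c["cy"],c["k1"]);print(np.round(c["extrinsics"],4))
E
```

```text
.
..
pics
time_s 0.0
joint_pos [ 1.1655  0.418  -0.0103  1.6142  0.0047  1.1107 -0.053 ]
joint_velocities [ 0.0016  0.0008 -0.0014 -0.     -0.0001  0.      0.0006]
joint_efforts [ 8.00000e-04 -8.64466e+01  6.79100e-01 -4.34914e+01  1.91000e-02
  7.40000e-03  0.00000e+00]
eef_pos [ 0.2223 -0.5837  0.2307]
ee_rot [-6.000e-04  9.835e-01  1.809e-01 -2.000e-04]
contact_force [ 0.2    -0.0535  0.4401]
wrist_torque [ 0.0288 -0.0112 -0.0209]
grip_width 0.9996
side 458.3944079739282 458.3944079739282 317.87436900680933 203.12907870280756 -0.1075287360869396
[[-0.7792 -0.6267 -0.015   0.503 ]
 [-0.4359  0.5588 -0.7055  0.3069]
 [ 0.4505 -0.5431 -0.7085  0.8588]
 [ 0.      0.      0.      1.    ]]
top 454.78452181722383 454.78452181722383 320.0721842834301 190.1771278480442 -0.05773858224016938
[[ 0.0287 -0.9995  0.0089  0.0297]
 [-0.9965 -0.0293 -0.0787  0.6114]
 [ 0.079  -0.0066 -0.9969  1.1903]
 [ 0.      0.      0.      1.    ]]
```

View pics/side0.png

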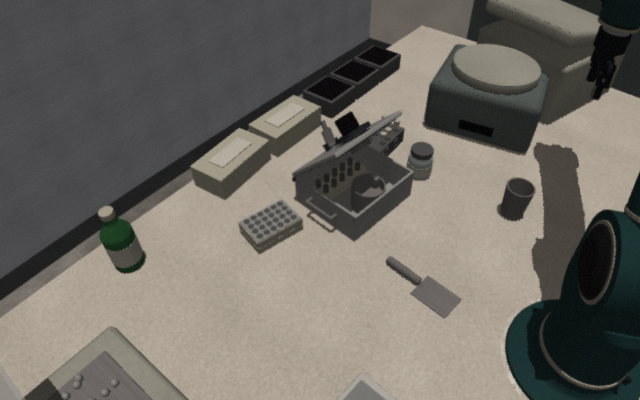

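View pics/top0.png

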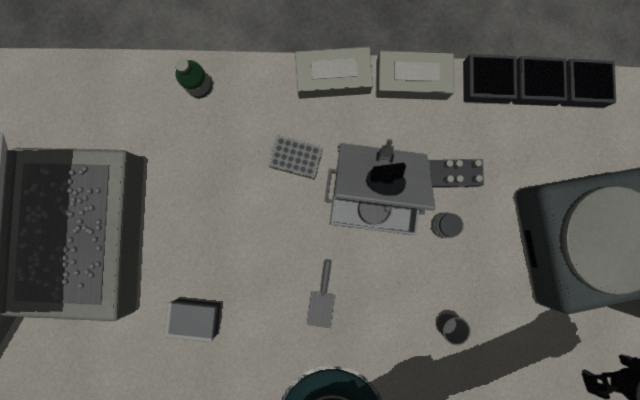

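The top view shows the canister at around (380,190), with its lid open and the knob at (387,178). The plates are at (296,157), the rack at (460,172) and the jar at (447,224). I'll zoom in.

```bash
python3 - <<'E'
import cv2
a=cv2.imread("pics/top0.png")[120:250,255:500]; cv2.imwrite("pics/topz.png",cv2.resize(cv2.convertScaleAbs(a,alpha=1.7,beta=20),None,fx=3.2,fy=3.2,interpolation=cv2.INTER_CUBIC))
a=cv2.imread("pics/side0.png")[95:255,230:450]; cv2.imwrite("pics/sidez.png",cv2.resize(cv2.convertScaleAbs(a,alpha=1.7,beta=20),None,fx=3.6,fy=3.6,interpolation=cv2.INTER_CUBIC))
E
```

```text
(no output)
```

View pics/topz.png

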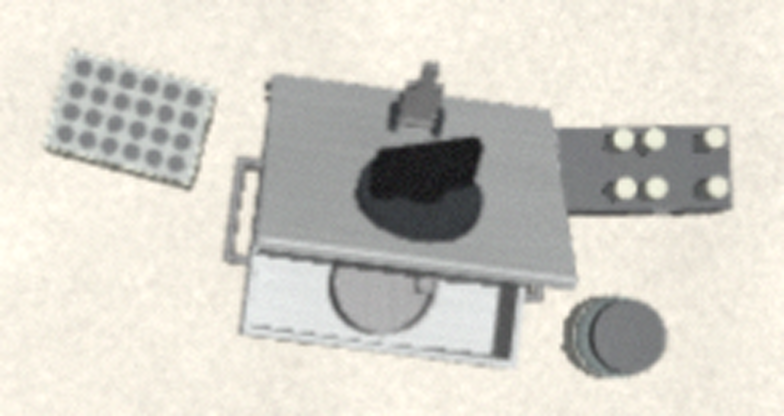

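View pics/sidez.png

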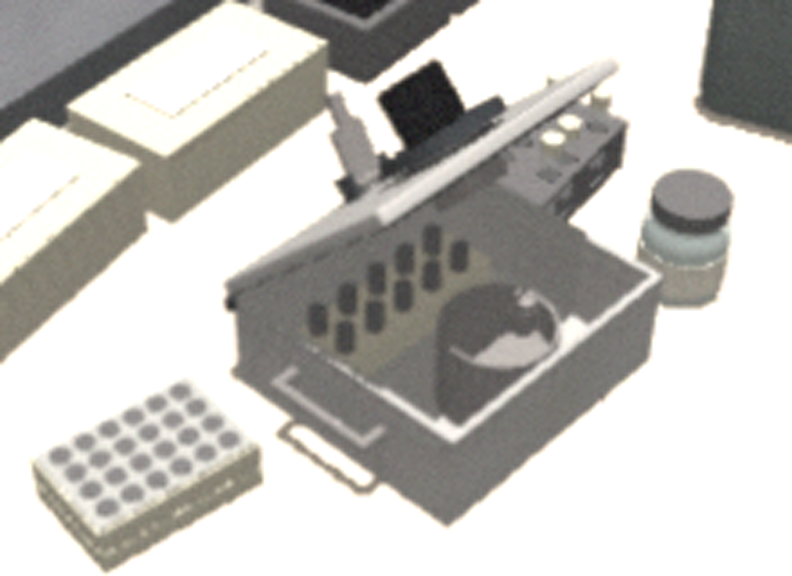

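```bash
cat > h.py <<'E'
import numpy as np,cv2
CAM=None
def setup(c):
    K=np.array([[c["fx"],0,c["cx"]],[0,c["fy"],c["cy"]],[0,0,1]]);return K,np.array([c["k1"],0,0,0.]),np.array(c["extrinsics"])
def ray(c,uv):
    K,d,E=setup(c);p=cv2.undistortPoints(np.array([[uv]],float),K,d)[0,0]
    R=E[:3,:3];return -R.T@E[:3,3],R.T@np.r_[p,1]
def onz(c,uv,z):
    o,d=ray(c,uv);return o+d*(z-o[2])/d[2]
def tri(c1,uv1,c2,uv2):
    o1,d1=ray(c1,uv1);o2,d2=ray(c2,uv2)
    s=np.linalg.lstsq(np.c_[d1,-d2],o2-o1,rcond=None)[0];a=o1+s[0]*d1;b=o2+s[1]*d2
    return (a+b)/2,np.linalg.norm(a-b)
def proj(c,P):
    K,d,E=setup(c);return cv2.projectPoints(np.atleast_2d(np.array(P,float)),cv2.Rodrigues(E[:3,:3])[0],E[:3,3],K,d)[0][:,0]
E
python3 - <<'E'
import pickle
from station import env
c={n:env.camera(n) for n in("side","top")}
pickle.dump(c,open("cams.pkl","wb"))
from h import *
T=lambda x,y:(255+(x+.5)/3.2-.5,120+(y+.5)/3.2-.5)
S=lambda x,y:(230+(x+.5)/3.6-.5,95+(y+.5)/3.6-.5)
t,s=c["top"],c["side"]
for nm,p,q in[("frontleft",(243,330),(450,440)),("frontright",(519,364),(662,273))]:
    print(nm,onz(t,T(*p),.082).round(4),onz(s,S(*q),.082).round(4),tri(t,T(*p),s,S(*q)))
print("bottom FL",onz(s,S(447,524),0).round(4), "bl hinge side",onz(s,S(231,303),.082).round(4))
print("lid back L/R z.09",onz(t,T(272,75),.094).round(4),onz(t,T(551,112),.094).round(4))
# lid front corners upper
print("lidFL",tri(t,T(259,240),s,S(383,212)))
print("lidFR",tri(t,T(577,276),s,S(613,64)))
for n,p in [("p1",(72,48)),("p2",(216,90)),("p3",(192,187)),("p4",(44,150))]: print(n,onz(t,T(*p),.042).round(3))
print("jar",onz(t,T(627,338),.085).round(3))
for p in[(731,125),(731,207),(560,128)]: print("rack",onz(t,T(*p),.082).round(3))
E
```

```text
frontleft [0.5237 0.0189 0.082 ] [0.5238 0.0179 0.082 ] (array([0.52352872, 0.0187787 , 0.08292949]), np.float64(0.0004908670512480033))
frontright [ 0.5029 -0.2006  0.082 ] [ 0.5001 -0.2011  0.082 ] (array([ 0.50176267, -0.20154719,  0.08085171]), np.float64(0.002700310665253403))
bottom FL [0.5232 0.0161 0.    ] bl hinge side [0.715  0.0056 0.082 ]
lid back L/R z.09 [0.726  0.0017 0.094 ] [ 0.7033 -0.2211  0.094 ]
lidFL (array([0.58373471, 0.01343724, 0.23119762]), np.float64(0.0028262325746433023))
lidFR (array([ 0.56522499, -0.21061976,  0.22169646]), np.float64(0.0036938142312922724))
p1 [0.753 0.166 0.042]
p2 [0.722 0.045 0.042]
p3 [0.64  0.063 0.042]
p4 [0.667 0.186 0.042]
jar [ 0.526 -0.286  0.085]
rack [ 0.7   -0.371  0.082]
rack [ 0.633 -0.371  0.082]
rack [ 0.693 -0.231  0.082]
```

```bash
cat >> h.py <<'E'
C=np.array([.6125,-.1008]);YAW=-.095
def can(x,y,z):
    return np.array([C[0]+x*np.cos(YAW)-y*np.sin(YAW),C[1]+x*np.sin(YAW)+y*np.cos(YAW),z])
def rot(o):
    from scipy.spatial.transform import Rotation as Rn
    return Rn.from_quat(o["ee_rot"],scalar_first=True).as_matrix()
def go(o,P,head=None):
    "tool shift mm, turn deg to bring tcp to P with tool-y heading head (deg, mod 180)"
    R=rot(o);s=R.T@(np.array(P)-o["eef_pos"])*1000
    h=np.degrees(np.arctan2(R[1,1],R[0,1]))
    t=0 if head is None else -((head-h+90)%180-90)
    return s.round(1),round(t,1),"head",round(h,1)
def rep(o):
    print("t",round(o["time_s"],2),"tcp",o["eef_pos"].round(4),"F",o["contact_force"].round(1),"grip",round(o["grip_width"],3),"j",np.round(o["joint_pos"],2))
E
python3 - <<'E'
from station import env
from h import *
o=env.get_obs();rep(o);print(rot(o).round(3))
print(go(o,[.58,-.018,.33],23),can(-.031,.08,.213),can(-.085,.08,.094))
E
```

```text
t 0.2 tcp [ 0.2223 -0.5839  0.2309] F [ 0.3 -0.2 -0.2] grip 1.0 j [ 1.17  0.42 -0.01  1.61  0.    1.11 -0.05]
[[ 0.935  0.356 -0.   ]
 [ 0.356 -0.935  0.001]
 [-0.    -0.001 -1.   ]]
(array([ 535.6, -401.7,  -98.8]), np.float64(87.8), 'head', np.float64(-69.2)) [ 0.58922836 -0.01822016  0.213     ] [ 0.53547185 -0.01309787  0.094     ]
```

Emit:
carry_out --commands '[270,-200,-99,-45,-1,270,-200,-99,-45,-1,380,-300,-99,-60,-1,535,-402,-99,-92,-1,535,-402,-99,-92,-1,535,-402,-99,-92,-1,535,-402,-99,-92,-1,535,-402,-99,-92,-1]' --newtons 20

```text
time_s: 1.0
eef_pos: [0.4324, -0.2492, 0.2981]
ee_rot: [-0.0, 0.707, 0.707, 0.0]
contact_force: [0.9, -0.8, 0.2]
grip_width: 0.004
```

```bash
python3 - <<'E'
from station import env
from h import *
o=env.get_obs();rep(o)
print(go(o,[.585,-.018,.25],23))
E
```

```text
t 1.0 tcp [ 0.4324 -0.2492  0.2981] F [ 0.9 -0.8  0.2] grip 0.004 j [ 0.83  0.15 -0.41  1.83  0.06  1.18  0.4 ]
(array([231.3, 152.4,  48.1]), np.float64(-23.1), 'head', np.float64(-0.1))
```

Emit:
carry_out --commands '[231,152,-20,-23,-1,231,152,-20,-23,-1,231,152,-20,-23,-1,231,152,-20,-23,-1,231,152,-20,-23,-1,231,152,-20,-23,-1,231,152,30,-23,-1,231,152,30,-23,-1]'

```text
time_s: 1.8
eef_pos: [0.5823, -0.018, 0.2632]
ee_rot: [-0.004, 0.552, 0.834, -0.002]
contact_force: [0.1, -0.6, -0.3]
grip_width: 0.002
```

```bash
python3 - <<'E'
from station import env
from h import *
o=env.get_obs();rep(o)
for a in (.72,.6,.48,.36,.24,.12,.0,-.03):
    x=-.182*np.cos(a)+.012*np.sin(a);z=.082+.182*np.sin(a)+.012*np.cos(a)
    print(a,go(o,can(.1+x,.082,z),23))
E
```

```text
t 1.8 tcp [ 0.5823 -0.018   0.2632] F [ 0.1 -0.6 -0.3] grip 0.002 j [ 0.44  0.37 -0.59  1.66  0.22  1.18  0.2 ]
0.72 (array([-2.4,  9.4, 52.1]), np.float64(0.0), 'head', np.float64(23.0))
0.6 (array([ 4.5, -3.3, 68.6]), np.float64(0.0), 'head', np.float64(23.0))
0.48 (array([ 10.4, -14.1,  86.6]), np.float64(0.0), 'head', np.float64(23.0))
0.36 (array([ 15.2, -22.9, 106.1]), np.float64(0.0), 'head', np.float64(23.0))
0.24 (array([ 18.8, -29.7, 126.5]), np.float64(0.0), 'head', np.float64(23.0))
0.12 (array([ 21.3, -34.2, 147.8]), np.float64(0.0), 'head', np.float64(23.0))
0.0 (array([ 22.5, -36.5, 169.5]), np.float64(0.0), 'head', np.float64(23.0))
-0.03 (array([ 22.6, -36.7, 175. ]), np.float64(0.0), 'head', np.float64(23.0))
```

Emit:
carry_out --commands '[-2,9,50,0,-1,4,-3,68,0,-1,7,-9,77,0,-1,10,-14,87,0,-1,13,-18,97,0,-1,15,-23,106,0,-1,17,-26,116,0,-1,19,-30,126,0,-1]'

```text
time_s: 2.6
eef_pos: [0.5463, -0.0121, 0.137]
ee_rot: [-0.003, 0.552, 0.834, -0.002]
contact_force: [1.1, -0.3, 2.3]
grip_width: -0.002
```

```bash
python3 - <<'E'
from station import env
from h import *
o=env.get_obs();rep(o)
for a in (.24,.16,.08,.0,-.03):
    x=-.182*np.cos(a)+.012*np.sin(a);z=.082+.182*np.sin(a)+.012*np.cos(a)
    print(a,go(o,can(.1+x,.082,z),23))
E
```

```text
t 2.6 tcp [ 0.5463 -0.0121  0.137 ] F [ 1.1 -0.3  2.3] grip -0.002 j [ 0.42  0.45 -0.56  1.88  0.3   0.91  0.11]
0.24 (array([-0.2,  0.4,  0.1]), np.float64(0.0), 'head', np.float64(23.0))
0.16 (array([ 1.6, -2.9, 14.2]), np.float64(0.0), 'head', np.float64(23.0))
0.08 (array([ 2.8, -5.2, 28.6]), np.float64(0.0), 'head', np.float64(23.0))
0.0 (array([ 3.5, -6.5, 43.1]), np.float64(0.0), 'head', np.float64(23.0))
-0.03 (array([ 3.6, -6.7, 48.5]), np.float64(0.0), 'head', np.float64(23.0))
```

Emit:
carry_out --commands '[1,-2,8,0,-1,2,-3,15,0,-1,2,-4,22,0,-1,3,-5,29,0,-1,3,-6,34,0,-1,3,-6,38,0,-1,3,-6,41,0,-1,3,-6,43,0,-1]'

```text
time_s: 3.4
eef_pos: [0.539, -0.0113, 0.0939]
ee_rot: [-0.004, 0.552, 0.834, -0.002]
contact_force: [-7.5, 2.9, 31.2]
grip_width: 0.0
```

```bash
python3 - <<'E'
from station import env
from h import *
o=env.get_obs();rep(o)
c=env.camera("side");cv2.imwrite("pics/s1.png",c["img"][:,:,::-1])
cv2.imwrite("pics/s1z.png",cv2.resize(cv2.convertScaleAbs(c["img"][95:255,230:450,::-1],alpha=1.7,beta=20),None,fx=3.6,fy=3.6,interpolation=cv2.INTER_CUBIC))
E
```

```text
t 3.4 tcp [ 0.539  -0.0113  0.0939] F [-7.5  2.9 31.2] grip 0.0 j [ 0.39  0.5  -0.54  1.92  0.34  0.82  0.08]
```

View pics/s1z.png

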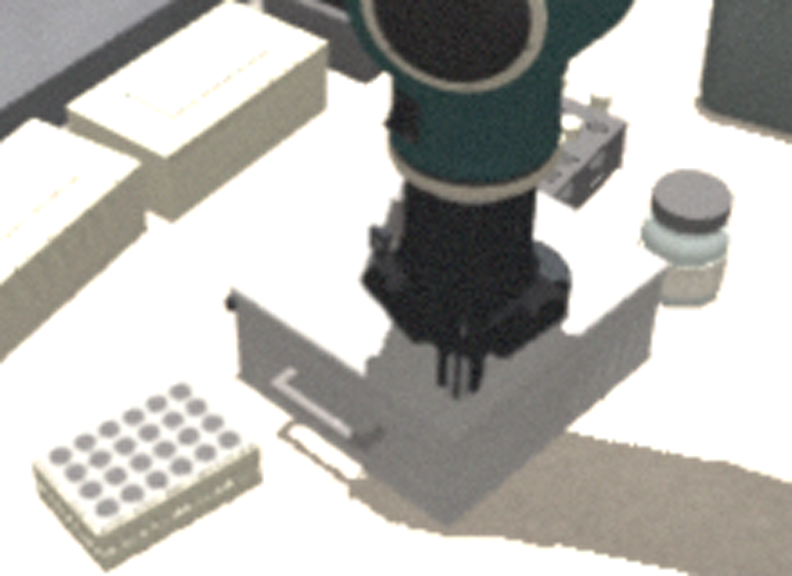

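The lid is flush on the box rim in the side view, with fingertips at (460,390) in the zoomed picture and the TCP at z = 93.9 mm. I'll retract so I can see the knob.

Emit:
carry_out --commands '[0,0,-40,0,-1,0,0,-90,0,-1,30,-70,-130,0,-1,66,-156,-150,0,0,66,-156,-150,0,0,66,-156,-150,0,0,66,-156,-150,0,0,66,-156,-150,0,0]'

```text
time_s: 4.25
eef_pos: [0.371, -0.0122, 0.2459]
ee_rot: [-0.002, 0.552, 0.834, -0.002]
contact_force: [0.9, 0.2, -0.2]
grip_width: 0.494
```

```bash
python3 - <<'E'
from station import env
from h import *
o=env.get_obs();rep(o)
c=env.camera("side");cv2.imwrite("pics/s2.png",c["img"][:,:,::-1])
cv2.imwrite("pics/s2z.png",cv2.resize(cv2.convertScaleAbs(c["img"][95:255,230:450,::-1],alpha=1.7,beta=20),None,fx=3.6,fy=3.6,interpolation=cv2.INTER_CUBIC))
c=env.camera("top");cv2.imwrite("pics/t2.png",c["img"][:,:,::-1])
cv2.imwrite("pics/t2z.png",cv2.resize(cv2.convertScaleAbs(c["img"][130:250,305:455,::-1],alpha=1.7,beta=20),None,fx=5,fy=5,interpolation=cv2.INTER_CUBIC))
E
```

```text
t 4.25 tcp [ 0.371  -0.0122  0.2459] F [ 0.9  0.2 -0.2] grip 0.494 j [ 0.62 -0.06 -0.64  2.15 -0.04  1.05  0.4 ]
```

View pics/s2z.png

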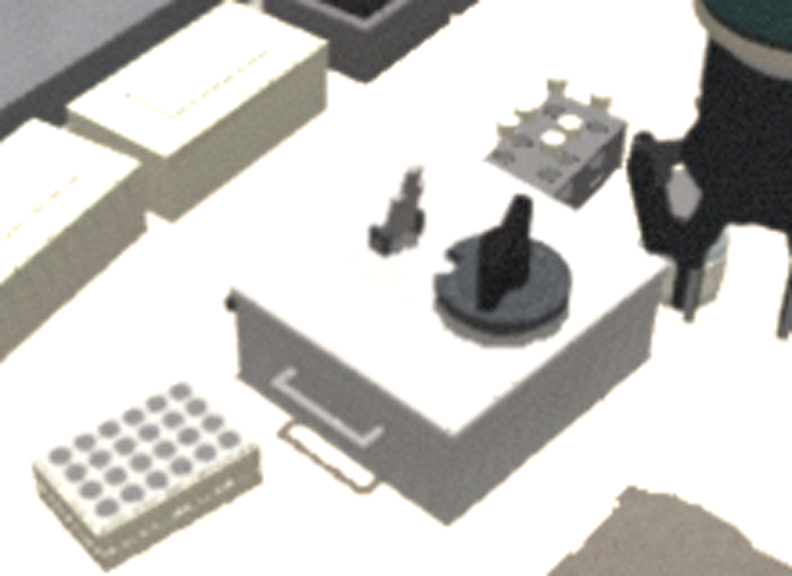

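View pics/t2z.png

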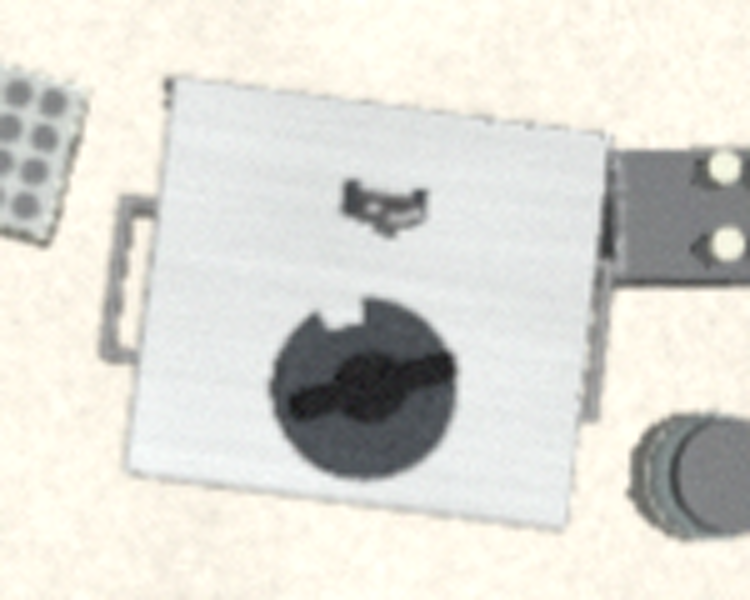

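Top view: the lid is closed with corners at (172,78), (612,132), (130,470) and (566,525). The collar centre is at (364,388), the notch at (342,315), and the latch is upright near (383,208).

```bash
python3 - <<'E'
import pickle
from h import *
cs=pickle.load(open("cams.pkl","rb"));t,s=cs["top"],cs["side"]
T=lambda x,y:(305+(x+.5)/5-.5,130+(y+.5)/5-.5)
S=lambda x,y:(230+(x+.5)/3.6-.5,95+(y+.5)/3.6-.5)
P={n:onz(t,T(*p),.094)[:2] for n,p in dict(TL=(172,78),TR=(612,132),BL=(130,470),BR=(566,525)).items()}
print(P)
for a,b in("TL TR","BL BR","TL BL","TR BR") and [x.split() for x in("TR TL","BR BL","BL TL","BR TR")]:
    d=P[b]-P[a];print(a,b,np.linalg.norm(d).round(4),np.arctan2(d[1],d[0]).round(4))
print("side TL,FL", onz(s,S(232,290),.094),onz(s,S(452,434),.094),"FR",onz(s,S(668,262),.094))
im=cv2.imread("pics/t2.png").astype(int);v=im.max(2)
roi=np.zeros(v.shape,np.uint8);roi[185:230,355:402]=1
m=((v<75)&(roi>0)).astype(np.uint8)
n,l,st,ce=cv2.connectedComponentsWithStats(m);k=1+st[1:,4].argmax()
pts=np.argwhere(l==k)[:,::-1].astype(np.float32)
print(st[k]);(cx,cy),r=cv2.minEnclosingCircle(pts);print("circle",cx,cy,r,onz(t,(cx,cy),.118))
print("blackhist",np.percentile(v[l==k],[5,20,50,80,95]))
m2=(v<28)&(l==k);p2=np.argwhere(m2)[:,::-1].astype(np.float32);print(len(p2),cv2.minAreaRect(p2))
q=np.array([onz(t,p,.15)[:2] for p in p2]);c0=q.mean(0);w,V=np.linalg.eigh(np.cov((q-c0).T));print("wing c",c0,"dir deg",np.degrees(np.arctan2(V[1,1],V[0,1])),w**.5*12**.5)
e1,e2=onz(t,T(294,403),.15)[:2],onz(t,T(451,363),.15)[:2];print(e1,e2,"ang",np.degrees(np.arctan2(*(e1-e2)[::-1])),(e1+e2)/2)
nn=onz(t,T(340,318),.118);print("notch",nn)
E
```

```text
{'TL': array([0.72055602, 0.00320647]), 'TR': array([ 0.69990405, -0.22157758]), 'BL': array([0.52159919, 0.01919589]), 'BR': array([ 0.5001363, -0.2003823])}
TR TL 0.2257 1.4792
BR BL 0.2206 1.4734
BL TL 0.1996 -0.0802
BR TR 0.2009 -0.1057
side TL,FL [0.71384998 0.00494288 0.094     ] [0.51962325 0.02250316 0.094     ] FR [ 0.49692538 -0.20071974  0.094     ]
[359 190  37  36 994]
circle 377.3717956542969 206.67308044433594 18.518667221069336 [ 0.56623034 -0.09401403  0.118     ]
blackhist [10. 14. 39. 42. 53.]
290 ((379.0, 207.0), (14.0, 32.0), 90.0)
wing c [ 0.56424111 -0.09294738] dir deg 106.47183863218277 [0.02505908 0.06878521]
[ 0.55536446 -0.05645799] [ 0.57664848 -0.13137071] ang 105.86077700060567 [ 0.56600647 -0.09391435]
notch [ 0.59912055 -0.0815843   0.118     ]
```

```bash
sed -i 's/^C=.*/C=np.array([.6105,-.099]);YAW=-.094/' h.py; python3 - <<'E'
from station import env
from h import *
o=env.get_obs();print(can(-.045,0,.124))
print(go(o,can(-.045,0,.22),16.5),go(o,can(-.045,0,.124),16.5))
E
```

```text
[ 0.56569866 -0.09477623  0.124     ]
(array([-152.5,  146.5,   23.7]), np.float64(6.5), 'head', np.float64(23.0)) (array([-152.9,  147.2,  119.7]), np.float64(6.5), 'head', np.float64(23.0))
```

Emit:
carry_out --commands '[-152,147,10,6.5,0,-152,147,10,6.5,0,-152,147,20,6.5,0,-152,147,20,6.5,0,-152,147,20,6.5,0,-152,147,50,6.5,0,-152,147,80,6.5,0,-152,147,80,6.5,0]'

```text
time_s: 5.15
eef_pos: [0.5637, -0.0934, 0.1595]
ee_rot: [-0.007, 0.598, 0.802, -0.003]
contact_force: [0.4, -0.4, 0.8]
grip_width: 0.5
```

```bash
python3 - <<'E'
from station import env
from h import *
o=env.get_obs();rep(o)
print(go(o,can(-.045,0,.124),16.5))
c=env.camera("side");
cv2.imwrite("pics/s3z.png",cv2.resize(cv2.convertScaleAbs(c["img"][95:255,230:450,::-1],alpha=1.7,beta=20),None,fx=3.6,fy=3.6,interpolation=cv2.INTER_CUBIC))
E
```

```text
t 5.15 tcp [ 0.5637 -0.0934  0.1595] F [ 0.4 -0.4  0.8] grip 0.5 j [ 0.55  0.47 -0.57  1.79  0.29  0.98  0.16]
(array([-2.2,  2. , 35.5]), np.float64(0.1), 'head', np.float64(16.6))
```

View pics/s3z.png

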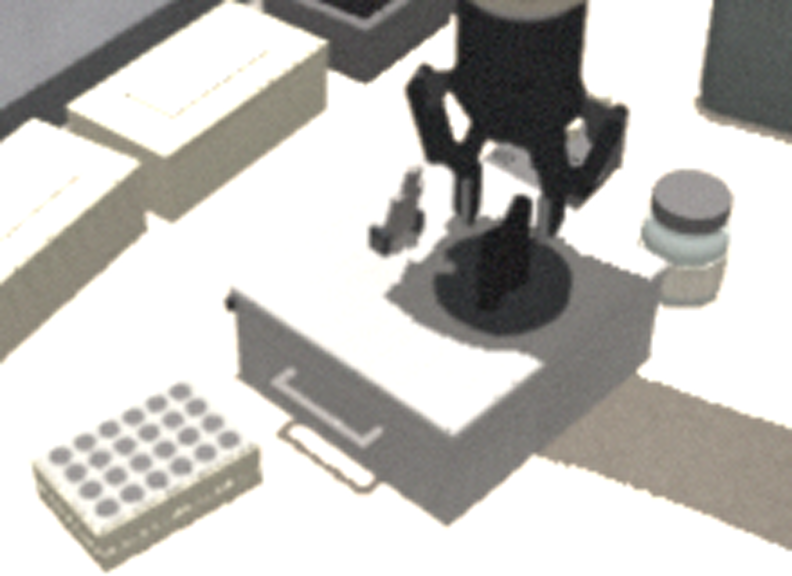

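The fingers straddle the wing, at (467,200) and (548,220), and the wing top is at (520,200). I'll descend and close gently.

Emit:
carry_out --commands '[-2,2,20,0,0,-2,2,35,0,0,-2,2,35,0,-0.3,-2,2,35,0,-0.5,-2,2,35,0,-1,-2,2,35,0,-1,-2,2,35,0,-1,-2,2,35,0,-1]' --newtons 20

```text
time_s: 6.0
eef_pos: [0.5654, -0.0952, 0.1278]
ee_rot: [-0.006, 0.598, 0.802, -0.004]
contact_force: [-14.7, -1.7, 7.8]
grip_width: 0.161
```

```bash
python3 - <<'E'
from station import env
from h import *
o=env.get_obs();rep(o);print(o["wrist_torque"].round(2))
R=rot(o);print("tool F",(R.T@o["contact_force"]).round(1))
print(go(o,can(-.045,0,.124),16.5))
E
```

```text
t 6.0 tcp [ 0.5654 -0.0952  0.1278] F [-14.7  -1.7   7.8] grip 0.161 j [ 0.54  0.51 -0.55  1.81  0.32  0.93  0.13]
[-0.3   3.11  0.19]
tool F [  2.6 -14.7  -7.6]
(array([0.3, 0.4, 3.8]), np.float64(0.1), 'head', np.float64(16.6))
```

Emit:
carry_out --commands '[0,-1.5,0,0,-0.55,0,-1.5,2,0,-0.55,0,-1.5,3,-5,-0.55,0,-1.5,3,-12,-0.55,0,-1.5,3,-19,-0.55,0,-1.5,3,-26,-0.55,0,-1.5,3,-33,-0.55,0,-1.5,3,-38,-0.55]'

```text
time_s: 6.8
eef_pos: [0.5645, -0.0954, 0.1254]
ee_rot: [-0.007, 0.302, 0.953, -0.001]
contact_force: [-1.7, 2.2, 6.5]
grip_width: 0.226
```

```bash
python3 - <<'E'
from station import env
from h import *
o=env.get_obs();rep(o);print(o["wrist_torque"].round(2))
R=rot(o);print("tool F",(R.T@o["contact_force"]).round(1))
print(go(o,[.564,-.095,.124],81.5))
E
```

```text
t 6.8 tcp [ 0.5645 -0.0954  0.1254] F [-1.7  2.2  6.5] grip 0.226 j [ 0.65  0.55 -0.7   1.81  0.43  0.95  0.72]
[ 0.33  0.1  -0.47]
tool F [ 2.7  0.7 -6.5]
(array([ 0.6, -0. ,  1.4]), np.float64(-26.7), 'head', np.float64(54.8))
```

Emit:
carry_out --commands '[0,0,-3,-5,-0.55,0,0,-3,-12,-0.55,0,0,-3,-19,-0.55,0,0,-3,-24,-0.55,0,0,-3,-27,-0.55,0,0,-3,-27,-0.55,0,0,-3,-27,-0.55,0,0,-3,-27,-0.55]'

```text
time_s: 7.6
eef_pos: [0.5648, -0.0955, 0.1287]
ee_rot: [-0.006, 0.072, 0.997, 0.0]
contact_force: [-0.0, -1.1, -0.3]
grip_width: 0.225
```

```bash
python3 - <<'E'
from station import env
from h import *
o=env.get_obs();rep(o);print(o["wrist_torque"].round(2))
R=rot(o);print("tool F",(R.T@o["contact_force"]).round(1))
print(go(o,[.564,-.095,.124],81.5))
c=env.camera("side");
cv2.imwrite("pics/s4z.png",cv2.resize(cv2.convertScaleAbs(c["img"][115:215,300:420,::-1],alpha=2.5,beta=30),None,fx=6,fy=6,interpolation=cv2.INTER_CUBIC))
E
```

```text
t 7.6 tcp [ 0.5648 -0.0955  0.1287] F [-0.  -1.1 -0.3] grip 0.225 j [ 0.72  0.58 -0.81  1.81  0.5   0.98  1.14]
[-0.28 -0.11 -0.01]
tool F [-0.1 -1.1  0.3]
(array([0.8, 0.4, 4.7]), np.float64(0.2), 'head', np.float64(81.7))
```

View pics/s4z.png

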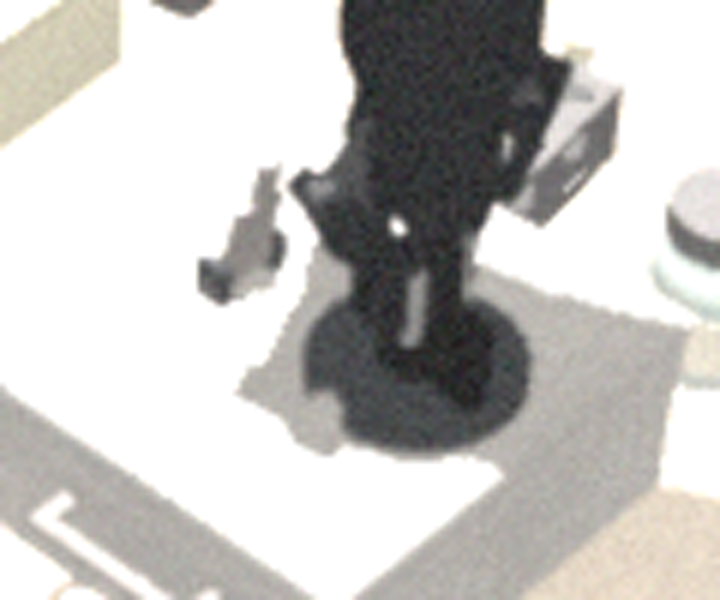

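The notch has moved to (325,405), facing canister +y, so the knob turned back. Next I'll square it with a brief grip, then loosen so it can click.

Emit:
carry_out --commands '[0,0,0,0,-1,0,0,0,0,-1,0,0,0,0,-1,0,0,0,0,-0.4,0,0,0,0,-0.1,0,0,0,0,-0.1,0,0,0,0,-0.1,0,0,0,0,-0.1]'

```text
time_s: 8.45
eef_pos: [0.5648, -0.0954, 0.1286]
ee_rot: [-0.006, 0.072, 0.997, 0.0]
contact_force: [0.4, 0.2, 0.1]
grip_width: 0.453
```

```bash
python3 - <<'E'
from station import env
from h import *
o=env.get_obs();rep(o);print(o["wrist_torque"].round(2))
c=env.camera("side");t=env.camera("top")
import pickle;pickle.dump(c,open("s5.pkl","wb"))
a=cv2.resize(cv2.convertScaleAbs(c["img"][135:205,320:400,::-1],alpha=2.5,beta=30),None,fx=8,fy=8,interpolation=cv2.INTER_CUBIC)
# predicted collar circle for high(.118 top) and low (.108)
for zt,col in((.118,(0,0,255)),(.1095,(0,255,0)),(.105,(255,0,0))):
    ph=np.linspace(0,2*np.pi,80);P=np.c_[.5655+.045*np.cos(ph),-.0945+.045*np.sin(ph),np.full(80,zt)]
    q=(proj(c,P)-[320,135]+.5)*8-.5;cv2.polylines(a,[q.astype(np.int32)],1,col,1)
cv2.imwrite("pics/s5z.png",a)
E
```

```text
t 8.45 tcp [ 0.5648 -0.0954  0.1286] F [0.4 0.2 0.1] grip 0.453 j [ 0.72  0.58 -0.81  1.81  0.5   0.98  1.14]
[-0.03 -0.01 -0.04]
```

View pics/s5z.png

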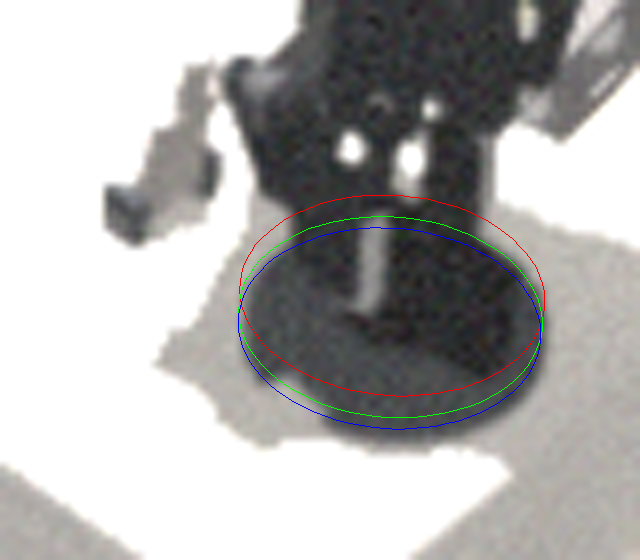

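```bash
python3 - <<'E'
import pickle
from h import *
c=pickle.load(open("s5.pkl","rb"));s2=cv2.imread("pics/s2.png")
out=[]
for im in(s2,c["img"][:,:,::-1]):
    a=cv2.resize(cv2.convertScaleAbs(im[150:200,335:395],alpha=2.5,beta=30),None,fx=6,fy=6,interpolation=cv2.INTER_CUBIC)
    for zt,col in((.118,(0,0,255)),(.1095,(0,255,0)),):
        ph=np.linspace(0,2*np.pi,80);P=np.c_[.5655+.045*np.cos(ph),-.0945+.045*np.sin(ph),np.full(80,zt)]
        q=(proj(c,P)-[335,150]+.5)*6-.5;cv2.polylines(a,[q.astype(np.int32)],1,col,1)
    out.append(a)
cv2.imwrite("pics/cmp.png",np.hstack(out))
E
```

```text
(no output)
```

View pics/cmp.png

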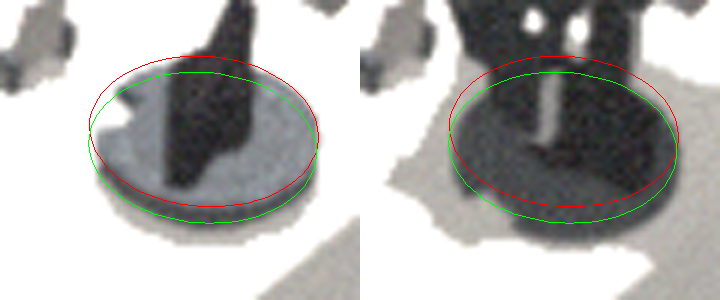

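Compared with the start, on the left, the collar top has sunk from the red ring (118 mm) to the green one (about 109 mm), so it has clicked. I'll turn forward loosely.

Emit:
carry_out --commands '[0,0,3,0,-0.55,0,0,5,0,-0.55,0,0,5,7,-0.55,0,0,5,14,-0.55,0,0,5,21,-0.55,0,0,5,28,-0.55,0,0,5,35,-0.55,0,0,5,42,-0.55]'

```text
time_s: 9.35
eef_pos: [0.5647, -0.0956, 0.1234]
ee_rot: [-0.006, 0.427, 0.904, -0.002]
contact_force: [1.0, -1.0, 0.6]
grip_width: 0.225
```

```bash
python3 - <<'E'
from station import env
from h import *
o=env.get_obs();rep(o);print(o["wrist_torque"].round(2))
print(go(o,[.5645,-.0954,.120],-5.4))
E
```

```text
t 9.35 tcp [ 0.5647 -0.0956  0.1234] F [ 1.  -1.   0.6] grip 0.225 j [ 0.6   0.54 -0.64  1.81  0.39  0.93  0.48]
[-0.15 -0.1   0.03]
(array([ 0.2, -0. ,  3.4]), np.float64(44.9), 'head', np.float64(39.5))
```

Emit:
carry_out --commands '[0,0,2,7,-0.55,0,0,3,14,-0.55,0,0,3,21,-0.55,0,0,3,28,-0.55,0,0,3,35,-0.55,0,0,3,41,-0.55,0,0,3,45,-0.55,0,0,3,45,-0.55]'

```text
time_s: 10.15
eef_pos: [0.5647, -0.0956, 0.12]
ee_rot: [-0.005, 0.741, 0.672, -0.004]
contact_force: [3.9, 0.3, -5.6]
grip_width: 0.223
```

```bash
python3 - <<'E'
from station import env
from h import *
o=env.get_obs();rep(o);print(o["wrist_torque"].round(2))
print(go(o,[.5645,-.0954,.120],-5.4))
E
```

```text
t 10.15 tcp [ 0.5647 -0.0956  0.12  ] F [ 3.9  0.3 -5.6] grip 0.223 j [ 0.47  0.5  -0.46  1.82  0.27  0.9  -0.21]
[-0.16 -0.79  0.12]
(array([ 0.2, -0.2, -0. ]), np.float64(-0.2), 'head', np.float64(-5.6))
```

Emit:
carry_out --commands '[0,0,0,6,-0.55,0,0,0,12,-0.55,0,0,0,12,-0.55,0,0,0,5,-0.55,0,0,0,0,-0.55,0,0,0,0,-1,0,0,0,0,-1,0,0,0,0,-1]'

```text
time_s: 10.95
eef_pos: [0.565, -0.0956, 0.1201]
ee_rot: [-0.005, 0.741, 0.672, -0.004]
contact_force: [3.2, 0.9, 0.5]
grip_width: 0.159
```

```bash
python3 - <<'E'
from station import env
from h import *
o=env.get_obs();rep(o);print(o["wrist_torque"].round(2))
print(go(o,[.5645,-.0954,.120],-5.4), "away",go(o,[.37,-.02,.26],-5.4))
E
```

```text
t 10.95 tcp [ 0.565  -0.0956  0.1201] F [3.2 0.9 0.5] grip 0.159 j [ 0.47  0.5  -0.46  1.82  0.27  0.9  -0.21]
[ 0.15 -0.78  0.06]
(array([ 0.1, -0.5,  0.1]), np.float64(-0.2), 'head', np.float64(-5.6)) away (array([  56.1, -203.1, -137.4]), np.float64(-0.2), 'head', np.float64(-5.6))
```

Now I'll open, lift away and check.

Emit:
carry_out --commands '[0,0,0,0,-0.1,0,0,0,0,0,0,0,-40,0,0,0,0,-80,0,0,20,-50,-130,0,-0.5,56,-200,-137,0,-1,56,-200,-137,0,-1,56,-200,-137,0,-1]'

```text
time_s: 11.75
eef_pos: [0.3923, -0.0275, 0.2561]
ee_rot: [-0.005, 0.741, 0.671, -0.004]
contact_force: [0.1, 0.7, 2.0]
grip_width: 0.004
```

```bash
python3 - <<'E'
from station import env
from h import *
o=env.get_obs();rep(o)
c=env.camera("side");t=env.camera("top")
cv2.imwrite("pics/t6.png",t["img"][:,:,::-1]);cv2.imwrite("pics/s6.png",c["img"][:,:,::-1])
a=cv2.resize(cv2.convertScaleAbs(c["img"][120:210,320:410,::-1],alpha=2.2,beta=30),None,fx=4.4,fy=4.4,interpolation=cv2.INTER_CUBIC)
b=cv2.resize(cv2.convertScaleAbs(t["img"][150:240,335:425,::-1],alpha=1.7,beta=20),None,fx=4.4,fy=4.4,interpolation=cv2.INTER_CUBIC)
cv2.imwrite("pics/c6.png",np.hstack([a,b]))
v=t["img"].max(2).astype(int);m=np.zeros(v.shape,bool);m[185:232,352:402]=1
p2=np.argwhere((v<28)&m)[:,::-1]
q=np.array([onz(t,p,.139)[:2] for p in p2]);c0=q.mean(0);w,V=np.linalg.eigh(np.cov((q-c0).T));print("wing c",c0,"dir",np.degrees(np.arctan2(V[1,1],V[0,1])),len(q))
E
```

```text
t 11.75 tcp [ 0.3923 -0.0275  0.2561] F [0.1 0.7 2. ] grip 0.004 j [ 0.57 -0.02 -0.57  2.09 -0.01  1.08 -0.09]
wing c [ 0.56403816 -0.09235827] dir 85.24015974784938 293
```

View pics/c6.png

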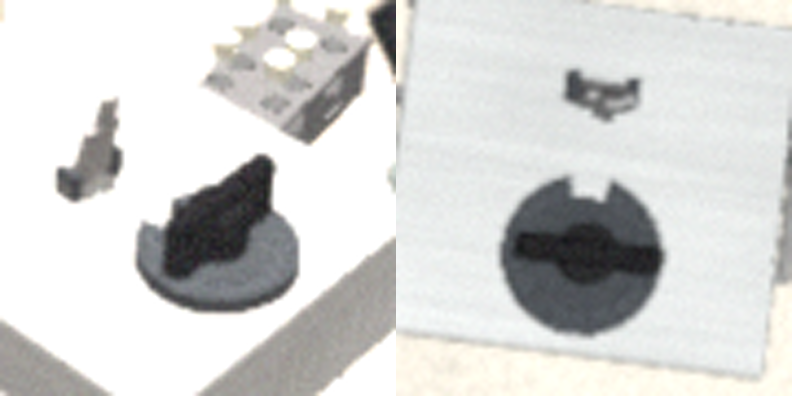

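The wing direction is 85.2° against 84.6° for the lid's y. The notch at (590,185) faces the latch at (602,100), and no stub shows under the collar, so it is down. Next is the latch angle.

```bash
python3 - <<'E'
import pickle
from h import *
from station import env
cs=pickle.load(open("cams.pkl","rb"));t,s=cs["top"],cs["side"]
P,e=tri(s,(320+112/4.4,120+101/4.4),t,(335+207/4.4,150+115/4.4));print("tip",P,e)
c,sn=np.cos(YAW),np.sin(YAW);d=P[:2]-C;print("in canister",c*d[0]+sn*d[1],-sn*d[0]+c*d[1],P[2])
for z in(.145,.165):
  h=onz(s,(320+112/4.4,120+101/4.4),z);d=h[:2]-C;print(z,"side ray in can",c*d[0]+sn*d[1],-sn*d[0]+c*d[1])
im=cv2.imread("pics/s6.png")
for a in(1.0,1.2,1.4,1.57,1.7):
    print(a,proj(s,[can(.05-.064*np.cos(a),0,.102+.064*np.sin(a))]),proj(t,[can(.05-.064*np.cos(a),0,.102+.064*np.sin(a))]))
o=env.get_obs()
print("above behind",go(o,can(.085,0,.21),None),go(o,can(.085,0,.15),None))
E
```

```text
tip [ 0.63673259 -0.09720972  0.16620816] 0.00028752681616970124
in canister 0.02594874182644966 0.0042446129095303695 0.16620816383098752
0.145 side ray in can 0.04395423805776385 -0.016587116398243392
0.165 side ray in can 0.027079853750836016 0.003143220214347881
1.0 [[349.9077855  147.49836804]] [[382.65682655 181.12884701]]
1.2 [[346.38342843 143.53293615]] [[383.54332385 176.15842787]]
1.4 [[342.55844487 140.21902486]] [[384.32967231 170.88039263]]
1.57 [[339.20223081 138.02222494]] [[384.89105433 166.33530134]]
1.7 [[336.64323071 136.77019659]] [[385.24112248 162.92524247]]
above behind (array([-50.1, 311.6,  44.1]), 0, 'head', np.float64(-5.6)) (array([-49.9, 312.2, 104.1]), 0, 'head', np.float64(-5.6))
```

Emit:
carry_out --commands '[-50,312,20,0,-1,-50,312,20,0,-1,-50,312,30,0,-1,-50,312,40,0,-1,-50,312,40,0,-1,-50,312,40,0,-1,-50,312,40,0,-1,-50,312,40,0,-1]'

```text
time_s: 12.65
eef_pos: [0.6966, -0.1074, 0.2117]
ee_rot: [-0.004, 0.741, 0.672, -0.005]
contact_force: [0.4, 0.4, -0.5]
grip_width: -0.001
```

```bash
python3 - <<'E'
from station import env
from h import *
o=env.get_obs();rep(o)
for p in((.085,.145),(.07,.145),(.053,.140),(.042,.135),(.033,.127),(.027,.1167),(.0245,.110),(.0245,.105)): print(p,go(o,can(p[0],0,p[1])))
E
```

```text
t 12.65 tcp [ 0.6966 -0.1074  0.2117] F [ 0.4  0.4 -0.5] grip -0.001 j [ 0.42  0.63 -0.49  1.38  0.3   1.21 -0.2 ]
(0.085, 0.145) (array([ 0.5, -0.6, 66.7]), 0, 'head', np.float64(-5.6))
(0.07, 0.145) (array([  0.4, -15.6,  66.9]), 0, 'head', np.float64(-5.6))
(0.053, 0.14) (array([  0.3, -32.5,  72.1]), 0, 'head', np.float64(-5.6))
(0.042, 0.135) (array([  0.3, -43.5,  77.3]), 0, 'head', np.float64(-5.6))
(0.033, 0.127) (array([  0.3, -52.3,  85.4]), 0, 'head', np.float64(-5.6))
(0.027, 0.1167) (array([  0.3, -58.2,  95.8]), 0, 'head', np.float64(-5.6))
(0.0245, 0.11) (array([  0.3, -60.6, 102.5]), 0, 'head', np.float64(-5.6))
(0.0245, 0.105) (array([  0.3, -60.6, 107.5]), 0, 'head', np.float64(-5.6))
```

Emit:
carry_out --commands '[0,0,40,0,-1,0,0,65,0,-1,0,-10,67,0,-1,0,-24,68,0,-1,0,-33,72,0,-1,0,-39,75,0,-1,0,-44,77,0,-1,0,-48,81,0,-1]'

```text
time_s: 13.45
eef_pos: [0.6477, -0.1029, 0.1316]
ee_rot: [-0.004, 0.741, 0.672, -0.005]
contact_force: [0.5, 0.3, 1.4]
grip_width: -0.002
```

```bash
python3 - <<'E'
from station import env
from h import *
o=env.get_obs();rep(o)
for p in((.033,.127),(.027,.1167),(.0245,.110),(.0245,.105)): print(p,go(o,can(p[0],0,p[1])))
c=env.camera("side")
cv2.imwrite("pics/s7.png",cv2.resize(cv2.convertScaleAbs(c["img"][110:210,310:410,::-1],alpha=2.2,beta=30),None,fx=5,fy=5,interpolation=cv2.INTER_CUBIC))
E
```

```text
t 13.45 tcp [ 0.6477 -0.1029  0.1316] F [0.5 0.3 1.4] grip -0.002 j [ 0.44  0.63 -0.48  1.59  0.33  1.02 -0.23]
(0.033, 0.127) (array([ 0.4, -4.3,  4.7]), 0, 'head', np.float64(-5.6))
(0.027, 0.1167) (array([  0.4, -10.2,  15. ]), 0, 'head', np.float64(-5.6))
(0.0245, 0.11) (array([  0.4, -12.6,  21.8]), 0, 'head', np.float64(-5.6))
(0.0245, 0.105) (array([  0.4, -12.5,  26.8]), 0, 'head', np.float64(-5.6))
```

View pics/s7.png

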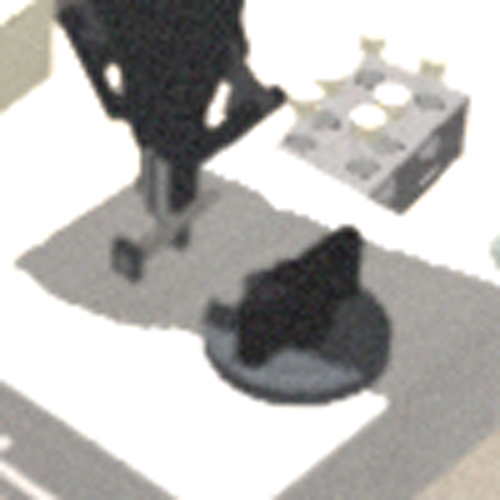

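The fingertips are behind the latch, and its strap leans towards the knob with its tongue near (215,190). I'll continue down.

Emit:
carry_out --commands '[0,-4,5,0,-1,0,-7,10,0,-1,0,-10,15,0,-1,0,-12,19,0,-1,0,-13,22,0,-1,0,-13,25,0,-1,0,-13,27,0,-1,0,-13,28,0,-1]'

```text
time_s: 14.3
eef_pos: [0.6337, -0.1015, 0.1043]
ee_rot: [-0.004, 0.741, 0.672, -0.006]
contact_force: [-15.0, 1.1, 35.2]
grip_width: 0.001
```

```bash
python3 - <<'E'
from station import env
from h import *
o=env.get_obs();rep(o)
E
```

```text
t 14.3 tcp [ 0.6337 -0.1015  0.1043] F [-15.    1.1  35.2] grip 0.001 j [ 0.45  0.64 -0.47  1.65  0.34  0.96 -0.25]
```

The tool is at 104.3 mm with firm contact, which fits the latch being flat. I'll lift straight up, move away and look.

Emit:
carry_out --commands '[0,0,-40,0,-1,0,0,-80,0,-1,0,-20,-120,0,-1,40,-250,-150,0,-1,40,-250,-150,0,-1,40,-250,-150,0,-1,40,-250,-150,0,-1,40,-250,-150,0,-1]'

```text
time_s: 15.1
eef_pos: [0.3885, -0.0363, 0.2575]
ee_rot: [-0.004, 0.741, 0.672, -0.006]
contact_force: [0.4, -0.1, 1.4]
grip_width: 0.001
```

```bash
python3 - <<'E'
from station import env
from h import *
o=env.get_obs();rep(o)
c=env.camera("side");t=env.camera("top")
cv2.imwrite("pics/t8.png",t["img"][:,:,::-1])
a=cv2.resize(cv2.convertScaleAbs(c["img"][120:210,320:410,::-1],alpha=2.2,beta=10),None,fx=4.4,fy=4.4,interpolation=cv2.INTER_CUBIC)
b=cv2.resize(cv2.convertScaleAbs(t["img"][150:240,335:425,::-1],alpha=1.6,beta=0),None,fx=4.4,fy=4.4,interpolation=cv2.INTER_CUBIC)
cv2.imwrite("pics/c8.png",np.hstack([a,b]))
d=cv2.absdiff(t["img"][:,:,::-1],cv2.imread("pics/t2.png")).max(2)
for n,(x,y,w,h) in dict(plates=(268,132,56,48),rack=(428,155,58,36),jar=(430,208,36,34)).items(): print(n,(d[y:y+h,x:x+w]>40).sum())
E
```

```text
t 15.1 tcp [ 0.3885 -0.0363  0.2575] F [ 0.4 -0.1  1.4] grip 0.001 j [ 0.63 -0.02 -0.61  2.09 -0.01  1.08 -0.06]
plates 0
rack 0
jar 0
```

View pics/c8.png

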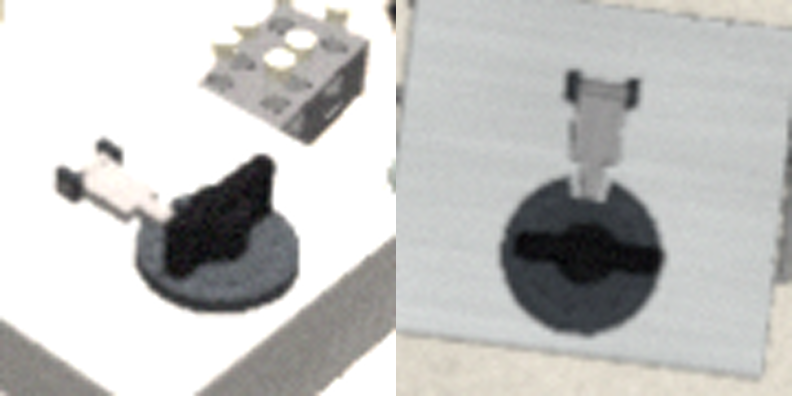

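The tongue lies in the notch at (592,185) and the latch is flat. As one last check I'll measure the collar height from the side view.

```bash
python3 - <<'E'
from station import env
from h import *
c=env.camera("side");K=[.5655,-.0945]
def low(im):
    v=cv2.GaussianBlur(im.max(2),(3,3),0).astype(int)
    m=np.zeros(v.shape,bool);m[150:205,345:392]=1;p=np.argwhere((v<70)&m);return p[:,0].max()
for n,im in(("start",cv2.imread("pics/s2.png")),("now",c["img"])): print(n,low(im))
for zb in(.108,.1,.095):
    ph=np.linspace(0,2*np.pi,200);P=np.c_[K[0]+.045*np.cos(ph),K[1]+.045*np.sin(ph),np.full(200,zb)];print(zb,proj(c,P)[:,1].max().round(1))
E
```

```text
start 204
now 204
0.108 187.3
0.1 189.8
0.095 191.3
```

```bash
python3 - <<'E'
from station import env
from h import *
c=env.camera("side")
for n,im in(("start",cv2.imread("pics/s2.png")),("now",c["img"])):
    print(n,im.max(2)[180:200,366:374].mean(1).round(0).astype(int))
env.close_job()
E
```

```text
start [ 36  43  48  43  34  22  21  28  47  61  68 104 146 150 149 149 150 150
 151 152]
now [ 40  46  46  44  44  49  49  44  31  22  33  93 145 149 148 148 147 148
 149 150]
the job is handed in; nothing more can be done
```

The canister is closed, the knob is screwed down and the latch is folded flat with its tongue in the notch. I handed the job in at about 15 s of the 61 s allowed.

1. **Lid:** I pushed it shut at its front-left corner, and the fingertip ended at 93.9 mm, which is the closed lid's height.
2. **Knob back:** I turned it back to about -0.37 rad with a loose grip, tightened briefly to square it, then let go. The side view showed the collar sunk by about 8–9 mm, so it had clicked.
3. **Knob forward:** I turned it forward loosely until the notch faced the latch.
4. **Latch:** I folded it down from behind, pressed it flat, and moved the arm well away.

**Last checks:**
- **Notch alignment:** the wing was within about 0.6° of square to the latch. The tolerance is about 7°.
- **Knob depth:** the collar's front face sat about 3–4 pixels lower than at the start. The gap under it was closed, which fits fully screwed down.
- **Bystanders:** the plates, rack and jar showed no change between the top views taken after the lid was shut and at the end.

My first script for the collar height picked up the lid's grey side and told me nothing, so I used the pixel column reading above instead. While turning the knob back I also saw about 7 N of upward force on the fingers. It went away when I raised them 3 mm, and I did not find its cause.

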